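Clear the flat lap and lock its disc

TASK

Get the flat lap ready to run: lift the scraper block out of its sloping rest, stand it on its blade on the white board and let go, then take it again across the middle of its back. With it, push all four glass chips off the lap disc into the pan around it without touching them with the gripper, and set the scraper back down on the board. Then turn the lock collar on the spindle clockwise until its ear points squarely at the single long locked line on the flange, and leave everything else on the bench where it is.

Things in the scene. Friction and masses are not known exactly. Their poses are not given: they have to be found in the camera images.
- lap: Bench flat lap (glass grinder), fixed: white housing, grey square splash pan, round lap disc in the pan. Origin on the bench under the spindle; z up, x to the machine's rear (control panel on its -x side), y to its left. Pan 352 x 352 mm outside, walls 6 mm, rim 146 mm above the bench. A drip post with a bottle, 270 mm high, stands at its rear right corner (x 186, y -150 to -212 mm).
- disc_centre (a point): Centre of the lap disc's flat top face, 150 mm above the bench. Disc 270 mm diameter; does not turn. On its middle a clamp flange 116 mm diameter, 4 mm thick; on that the lock collar, 58 mm diameter, 154 to 179 mm above the bench; through it the 24 mm spindle end, up to 200 mm.
- gully (a point): A point on the pan floor, 100 mm above the bench, on the machine's left (+y) side, midway between disc edge and pan wall. The open gully runs all round the disc and is at least 35 mm wide.
- collar (a joint): Angle of the captive lock collar about the vertical spindle axis, rad. 0 = fully open stop, grows clockwise seen from above; 1.40 = the ear points straight at the locked line; it can be overturned to a stop at 1.85. Stiff (about 0.15 N m) and stays where it is left. Its round body (58 mm diameter, 24 mm high) can be gripped across from above.
- collar_ear (a point): Tip of the collar's single ear: a tab 10 mm wide and 12 mm high standing 15 mm out of the collar's side; the point is 44 mm from the spindle axis and 162 mm above the bench. A fine white line runs along its top.
- lock_mark (a point): The locked mark: one dark line 12 mm long and 4 mm wide cut radially in the top of the clamp flange on the side of the machine's control panel; the point is its middle, 52 mm from the spindle axis, 154 mm above the bench. (The open position is marked by a pair of short ticks instead.)
- scraper: Scraper block: aluminium back 100 x 22 x 30 mm over a black hard-rubber blade 100 x 16 x 22 mm; 100 mm long, 50 mm high in all, about 160 g. Origin at the centre of the blade's lower face; x along its length, y across its thickness, z from the blade towards the back. At the start it lies on the 45 degree slope of its rest, blade underneath; its -x end is the free, upper end.
- rest: Wooden sloping tool rest, fixed, base 120 x 80 mm. Origin at the centre of its underside, z up. Its 45 degree slope rises towards its -x side; two cheeks (46 mm over both) hug the lower half of the scraper, whose upper 50 mm stand out free towards -x and up, to 135 mm above the bench. The scraper is not fastened; lift it up along the slope.
- board: White work board, fixed flat on the bench, 190 (x) x 150 (y) x 6 mm, empty. Origin at the centre of its underside; its top is 6 mm above the bench.
- chip0: Glass chip 1 of 4, about 28 x 22 mm and 7 mm thick, green or amber, about 11 g, lying flat on the left half of the lap disc, roughly 110 mm from the spindle axis (the chips lie as two pairs). Origin at the centre of its underside.
- chip1: Glass chip 2 of 4, about 28 x 22 mm and 7 mm thick, green or amber, about 11 g, lying flat on the left half of the lap disc, roughly 110 mm from the spindle axis (the chips lie as two pairs). Origin at the centre of its underside.
- chip2: Glass chip 3 of 4, about 28 x 22 mm and 7 mm thick, green or amber, about 11 g, lying flat on the left half of the lap disc, roughly 110 mm from the spindle axis (the chips lie as two pairs). Origin at the centre of its underside.
- chip3: Glass chip 4 of 4, about 28 x 22 mm and 7 mm thick, green or amber, about 11 g, lying flat on the left half of the lap disc, roughly 110 mm from the spindle axis (the chips lie as two pairs). Origin at the centre of its underside.
- glue_a: bystander: white fine-tip glue bottle, 38 mm wide, 115 mm tall, standing; origin at the centre of its base
- pliers: bystander: running pliers lying flat, about 150 x 56 mm, 15 mm thick; origin underneath, near the pivot; x towards the jaws
- glass_sheet: bystander: loose pane of glass 100 x 80 x 6 mm lying flat; origin at the centre of its underside
- water_cup: bystander: white ceramic cup, 72 mm wide, 85 mm tall; origin at the centre of its base
Not all that is in view belongs to the job. Several things have the shape of the board; the one meant has the colours described above.

How it is judged:
On the way, in this order (a step that is already met when the one before it is completed fails the run):
1. the scraper stands on its blade on the white board and is let go (x of scraper in the frame of board between -0.085 and 0.085 m and y of scraper in the frame of board between -0.07 and 0.07 m and z of scraper in the frame of board below 0.03 m and linear speed of scraper below 0.03 m/s and angle between scraper's own z axis and vertical below 0.2 rad and z of scraper in the frame of board below 0.012 m and contact force between the fingers and scraper below 0.1 N), for 0.2 s.
2. the scraper is held across its middle (within 22 mm) and lifted off the board (contact force between the fingers and scraper above 2 N and x of the grasp point in the frame of scraper between -0.022 and 0.022 m and z of scraper in the frame of board above 0.03 m), for 0.2 s.
3. all four chips are off the disc, down in the pan, and the scraper is still held (z of chip0 in the frame of lap between 0.09 and 0.14 m and x of chip0 in the frame of lap between -0.172 and 0.172 m and y of chip0 in the frame of lap between -0.172 and 0.172 m and z of chip1 in the frame of lap between 0.09 and 0.14 m and x of chip1 in the frame of lap between -0.172 and 0.172 m and y of chip1 in the frame of lap between -0.172 and 0.172 m and z of chip2 in the frame of lap between 0.09 and 0.14 m and x of chip2 in the frame of lap between -0.172 and 0.172 m and y of chip2 in the frame of lap between -0.172 and 0.172 m and z of chip3 in the frame of lap between 0.09 and 0.14 m and x of chip3 in the frame of lap between -0.172 and 0.172 m and y of chip3 in the frame of lap between -0.172 and 0.172 m and contact force between the fingers and scraper above 1 N), for 0.1 s.
4. the scraper is back on the white board and let go (x of scraper in the frame of board between -0.085 and 0.085 m and y of scraper in the frame of board between -0.07 and 0.07 m and z of scraper in the frame of board below 0.03 m and linear speed of scraper below 0.03 m/s and contact force between the fingers and scraper below 0.1 N), for 0.2 s.
5. the collar's ear is at the locked line (value of joint collar between 1.32 and 1.48 rad), for 0.2 s.
At the end, for the whole second after the job is handed in: The collar's ear points at the locked line within 0.08 rad (joint 1.32 to 1.48) and is still; all four chips lie in the pan, at least 10 mm below the disc's top face; the scraper lies or stands at rest on the white board (its origin within 85 x 70 mm of the board's centre), let go (all of step 4 and all of step 5 and velocity of joint collar between -0.05 and 0.05 rad/s and z of chip0 in the frame of lap between 0.09 and 0.14 m and x of chip0 in the frame of lap between -0.172 and 0.172 m and y of chip0 in the frame of lap between -0.172 and 0.172 m and z of chip1 in the frame of lap between 0.09 and 0.14 m and x of chip1 in the frame of lap between -0.172 and 0.172 m and y of chip1 in the frame of lap between -0.172 and 0.172 m and z of chip2 in the frame of lap between 0.09 and 0.14 m and x of chip2 in the frame of lap between -0.172 and 0.172 m and y of chip2 in the frame of lap between -0.172 and 0.172 m and z of chip3 in the frame of lap between 0.09 and 0.14 m and x of chip3 in the frame of lap between -0.172 and 0.172 m and y of chip3 in the frame of lap between -0.172 and 0.172 m); the robot touches nothing.
It fails at once if the gripper touches a glass chip (contact force between the fingers and chip0 above 0.5 N or contact force between the fingers and chip1 above 0.5 N or contact force between the fingers and chip2 above 0.5 N or contact force between the fingers and chip3 above 0.5 N).
It fails at once if a chip ends up off the machine, on the bench (height (world z) of any of chip0, chip1, chip2, chip3 below 0.08 m).
It fails at once if a bystander is moved by more than 25 mm (distance of any of glue_a, pliers, glass_sheet, water_cup from where it was at the start of the episode above 0.025 m).
It also fails if it takes over 72 s, if anything falls off the work surface, if the arm or the gripper's body presses on something with over 40 N, if the wrist force passes 120 N, or if a joint passes its speed limit or range.

ROBOT

A 7-joint arm with a two-finger parallel gripper is mounted at the origin on the work surface. World frame = base frame: x ahead of the robot, y to its left, z up, the work surface at z = 0. Lengths are in m, angles in rad, forces in N, time in s.
With the tool pointing down it reaches from about 0.4 to 0.875 m from the base axis. Payload 19.3 kg.
Tool frame: the origin (TCP) lies on the front face of the gripper's body, between the roots of the fingers; the fingertips stand 73 mm ahead of it and the grasp point (between the pads) lies 54 mm ahead of it; z points along the fingers, y is the line along which they close (so a half turn about z gives the same grasp; the last joint's range is limited). The gripper opens to 85 mm and grips with 20 to 120 N. Pads are 22 mm wide; open, the fingers measure 114 mm over their backs; the gripper's body (76 mm by 85 mm) begins 54 mm behind the grasp point. The pads swing forward as they close: fully open they stand 13 mm farther back than shut.
Start: joints at [-1.336, 0.521, -0.036, 1.599, 0.021, 1.021, -0.113], TCP at [0.188, 0.596, 0.304] pointing down, gripper open.
Joint ranges: [-2.91, 2.91], [-0.3, 2.13], [-1.5, 1.42], [0.17, 2.43], [-1.26, 4.41], [0.16, 1.93], [-2.52, 2.52]. Speed limits (rad/s): [1.89, 1.89, 2.39, 2.39, 3.01, 3.01, 3.01].

INTERFACE

Orientations are given as a rotation vector (axis times angle).
In Python, from station import bot gives the robot as it stands. The module is installed in compiled form; this text tells all that it offers.
- The arm moves only by the tool servo_tool, never from a script. Its argument "targets" is a list of rows, each a list of 2 entries, a list of its own where there are three numbers: the shift along the world's x, y, z in mm, then the turn, a rotation vector about the world's x, y, z in degrees. A call has exactly 5 rows; each row is the pose to reach, as a shift and turn from the pose commanded when the call began; what a row does not reach only later rows make up. A row lasts 1/10 s, in which the tool goes at most 50 mm and 8.59 degrees, less where a joint would pass 70% of its speed; a pose out of reach is approached as far as the arm can. A call with a gripper value outside its range is refused whole. "hand" is the opening, from 0 (shut) to 1 (fully open), set as the call begins (left out, the last holds). The fingers move at their own pace and stop on an object; the grip force is fixed at half the most. Time passes only in rows, so rows that repeat a pose let the fingers close, or fill a call up. It gives the time, the measured TCP pose, the force, the opening and the grip force at its end, in the units of the state.
- bot.sense(): the state, without advancing time (a new reading comes with each control period).
- bot.get_image(name): name is "scene" or "top"; returns the picture (480x640x3 uint8, red, green, blue); there is no depth.
- bot.camera_info(name): a dict with "intrinsics" (3x3 intrinsics, pixels), "dist" ([k1, k2, p1, p2, k3] as OpenCV has them; the pictures are not rectified), "origin" and "orientation" of the camera in the world. Camera axes: x right, y down, z forward; pixel columns grow to the right and rows downward; lengths in m; the calibration is good to about 2 mm. A picture is of the moment at which its call begins. camera_info takes no time and is no camera call.
- bot.job_done(): hands the job in; it is judged then, once.
Trained networks look in the newest picture that a camera, given by its name, has taken for a name from the list of things; names that differ only in an ending like _2 or _b are one class to them, and where a whole thing is asked for, a point or a joint stands for the part that bears it (a point fixed in the world has none). Each returns a list of dicts, best first, with "conf" (0 to 1); they miss things now and then, are a little off and sometimes report something else, mostly with a low value. They report only what shows in the picture. A call takes as long as a camera call. They do not tell look-alikes from the thing itself.
- bot.recognise(camera, query): "point" ([column, row] as shares, 0 to 1, of the picture: columns of its width, rows of its height, amid what is visible of it).
- bot.trace(camera, query): "region" (480x640 bool, what is visible of it) and "point" ([column, row] as shares, 0 to 1, of the picture: columns of its width, rows of its height, amid what is visible of it).
- bot.mark_of(camera, query): "point" ([column, row] as shares, 0 to 1, of the picture: columns of its width, rows of its height: a listed point, or the origin of a listed thing).
The state is a dict: "time": time; "q": joint angles; "qd": joint speeds; "joint_efforts": joint torques, N m; "position": TCP position; "tool_rot": TCP orientation; "force": force on the tool from outside, world axes, zero at the start; "torque": the same for the moment, N m; "finger_gap": finger opening in m; "grasp_force": force on a finger pad.
Only numpy, scipy, OpenCV 4.12 (cv2) and the standard library are available. Lean on these libraries where they do the work, as an engineer would, in place of code of your own. Each camera call takes 0.05 s, during which the arm holds its last target. There are 200 camera calls.

## Working session

There is one attempt and no reset: what is moved stays moved. The work goes in short steps, Python scripts to look and compute and a tool call to move; the robot and the scene stay as the last step left them, time stands still between calls to the robot, and variables do not carry over. Pictures are saved under pics/ and viewed, at most 10 in all, crops included, and the job is handed in when it is done.

Besides the shell and the picture viewer there is one more tool, called after "Emit:" as name(argument=value, ...) on one line, values as JSON. servo_tool: Moves the arm, as the interface text tells. Its arguments: {"type":"object","properties":{"targets":{"type":"array","items":{"type":"array"}},"hand":{"type":"number"}},"required":["targets"]}

```bash
mkdir -p pics; cat > h.py <<'E'
import numpy as np, cv2
from station import bot
from scipy.spatial.transform import Rotation as R
def cam(n):
    c=bot.camera_info(n); K=np.array(c["intrinsics"]);d=np.array(c["dist"]);o=np.array(c["origin"]);r=np.array(c["orientation"])
    r=R.from_rotvec(r).as_matrix() if r.size==3 else (r if r.shape==(3,3) else R.from_quat(r).as_matrix())
    return K,d,o,r
def px2w(n,px,z):
    K,d,o,r=cam(n); u=cv2.undistortPoints(np.array(px,float).reshape(-1,1,2),K,d).reshape(-1,2)
    v=np.c_[u,np.ones(len(u))]@r.T
    return o+v*((z-o[2])/v[:,2])[:,None]
def w2px(n,P):
    K,d,o,r=cam(n); rv=cv2.Rodrigues(r.T)[0]
    return cv2.projectPoints(np.array(P,float).reshape(-1,1,3),rv,-r.T@o,K,d)[0].reshape(-1,2)
def save(n,f): 
    im=bot.get_image(n); cv2.imwrite('pics/'+f,im[:,:,::-1]); return im
S=np.array([640,480])
E
python3 - <<'E'
from h import *
for n in("top","scene"):
    print(n,bot.camera_info(n)); save(n,n+'0.png')
    for q in["lap","disc_centre","gully","collar_ear","lock_mark","scraper","rest","board","chip0","glue_a","pliers","glass_sheet","water_cup"]:
        print(q,[(np.round(r["point"]*S,1).tolist(),round(r["conf"],2)) for r in bot.mark_of(n,q)][:5])
print(bot.sense())
E
```

```text
top {'intrinsics': array([[595.0118933 ,   0.        , 318.65375537],
       [  0.        , 595.0118933 , 241.15147887],
       [  0.        ,   0.        ,   1.        ]]), 'dist': array([-0.02678965,  0.        ,  0.        ,  0.        ,  0.        ]), 'origin': array([0.41273712, 0.03416967, 1.91793012]), 'orientation': array([-2.21351892,  2.19199532, -0.0524039 ])}
lap [([372.4, 200.7], 0.63), ([468.8, 247.4], 0.34)]
disc_centre [([374.0, 191.6], 0.74)]
gully [([324.8, 209.3], 0.86)]
collar_ear [([389.5, 197.4], 0.69)]
lock_mark [([384.4, 214.1], 0.63), ([237.6, 192.9], 0.5), ([338.0, 194.4], 0.49)]
scraper [([239.1, 193.5], 0.69)]
rest [([233.4, 197.0], 0.84), ([462.2, 205.6], 0.21)]
board [([155.7, 304.5], 0.68), ([232.2, 264.9], 0.6), ([340.6, 192.9], 0.47)]
chip0 [([341.2, 180.4], 0.63), ([389.9, 198.0], 0.62), ([344.6, 218.9], 0.57), ([356.0, 227.8], 0.55), ([343.7, 194.3], 0.47)]
glue_a [([188.2, 206.4], 0.63)]
pliers [([468.0, 250.4], 0.88), ([187.3, 208.9], 0.46), ([385.1, 217.7], 0.18)]
glass_sheet [([464.8, 205.3], 0.76)]
water_cup [([178.8, 229.3], 0.85), ([187.3, 20
[... 958 characters left out ...]
: array([-1.33621078,  0.52136684, -0.03632618,  1.59949394,  0.02119926,
        1.02110825, -0.11279685]), 'qd': array([ 6.22834996e-04,  2.39439645e-03, -1.06857007e-03, -1.26608027e-03,
        1.11075050e-03, -7.72312784e-05, -1.63910161e-03]), 'joint_efforts': array([ 2.62489557e-04, -9.26849055e+01,  1.97835959e+00, -3.70243835e+01,
        1.80646463e-02,  1.94736407e-03,  5.48172375e-05]), 'position': array([0.18756309, 0.59618604, 0.30391334]), 'tool_rot': array([-4.76930330e-01, -3.10516628e+00, -1.47662124e-05]), 'force': array([-0.17178954,  0.36316706, -0.25127327]), 'torque': array([-0.04827466,  0.01186603,  0.02303958]), 'grasp_force': 0.0, 'finger_gap': 0.08542260270896104}
```

View pics/top0.png

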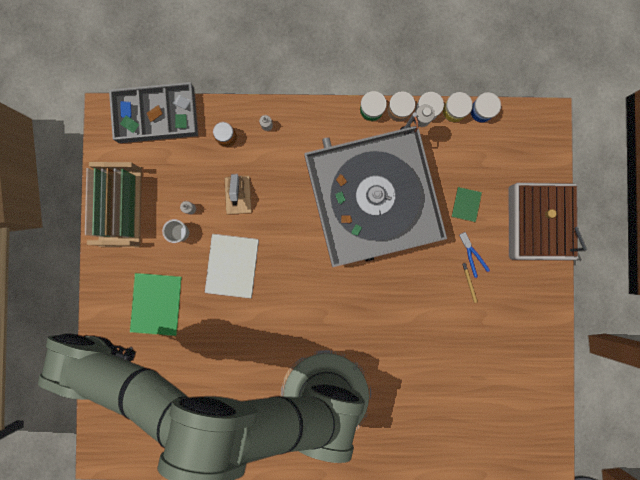

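View pics/scene0.png

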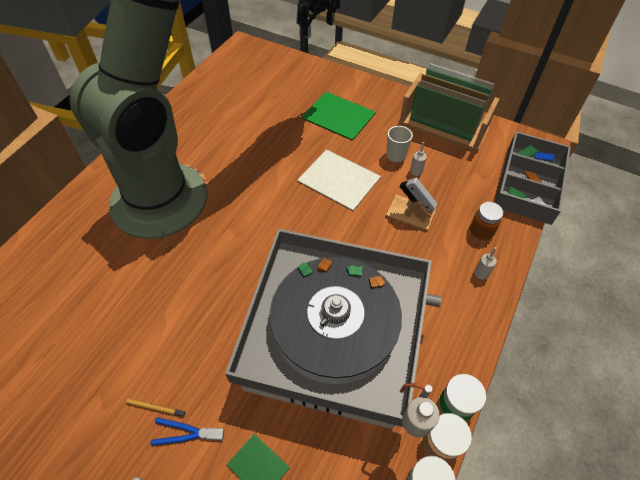

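White board candidates: (232,266) is white and (156,304) is green. The white one fits the description. I'll confirm it and look closer at the lap and rest.

```bash
python3 - <<'E'
from h import *
t=cv2.imread('pics/top0.png'); s=cv2.imread('pics/scene0.png')
a=cv2.resize(t[120:272,298:452],(600,592),interpolation=cv2.INTER_CUBIC); cv2.imwrite('pics/c1.png',a)
b=cv2.resize(t[165:305,195:270],(321,600),interpolation=cv2.INTER_CUBIC)
c=cv2.resize(s[145:235,370:450],(470,529),interpolation=cv2.INTER_CUBIC); c=cv2.copyMakeBorder(c,0,71,0,0,cv2.BORDER_CONSTANT)
cv2.imwrite('pics/c2.png',np.hstack([b,c]))
for q in ["board","rest","scraper","lap","collar_ear","lock_mark"]:
  for n in("top","scene"):
    for r in bot.trace(n,q)[:3]:
        m=r["region"].astype(np.uint8); k=max(cv2.findContours(m,0,2)[0],key=cv2.contourArea); ra=cv2.minAreaRect(k)
        print(q,n,round(r["conf"],2),np.round(r["point"]*S),np.round(cv2.boxPoints(ra),1).tolist())
E
```

```text
board top 0.97 [156. 306.] [[129.5, 331.1000061035156], [134.8000030517578, 272.79998779296875], [180.60000610351562, 277.0], [175.3000030517578, 335.29998779296875]]
board top 0.83 [232. 268.] [[204.10000610351562, 293.3999938964844], [211.1999969482422, 232.89999389648438], [257.8999938964844, 238.39999389648438], [250.8000030517578, 298.8999938964844]]
board scene 0.79 [339. 181.] [[297.29998779296875, 182.10000610351562], [317.70001220703125, 143.1999969482422], [380.20001220703125, 175.8000030517578], [359.8999938964844, 214.8000030517578]]
board scene 0.79 [337. 112.] [[301.1000061035156, 118.19999694824219], [314.8999938964844, 85.80000305175781], [374.70001220703125, 111.4000015258789], [360.79998779296875, 143.8000030517578]]
board scene 0.71 [303. 271.] [[296.70001220703125, 266.5], [304.5, 261.29998779296875], [312.1000061035156, 272.6000061035156], [304.20001220703125, 277.79998779296875]]
rest top 0.85 [239. 197.] [[223.6999969482422, 175.8000030517578], [249.6999969482422, 174.60000610351562], [251.39999389648438, 213.8000030517578], [225.39999389648438, 214.89999389648
[... 1408 characters left out ...]
8], [379.79998779296875, 180.8000030517578], [389.6000061035156, 198.10000610351562], [371.29998779296875, 208.5]]
collar_ear top 0.21 [357. 230.] [[349.3999938964844, 233.1999969482422], [354.3999938964844, 223.1999969482422], [362.0, 227.0], [357.0, 237.0]]
collar_ear scene 0.77 [335. 308.] [[320.79998779296875, 324.8999938964844], [322.5, 294.3999938964844], [350.79998779296875, 296.0], [349.1000061035156, 326.5]]
lock_mark top 0.83 [382. 193.] [[295.29998779296875, 141.5], [430.70001220703125, 102.0999984741211], [468.6000061035156, 232.1999969482422], [333.29998779296875, 271.70001220703125]]
lock_mark top 0.48 [239. 198.] [[225.0, 176.0], [250.0, 176.0], [250.0, 215.0], [225.0, 215.0]]
```

View pics/c1.png

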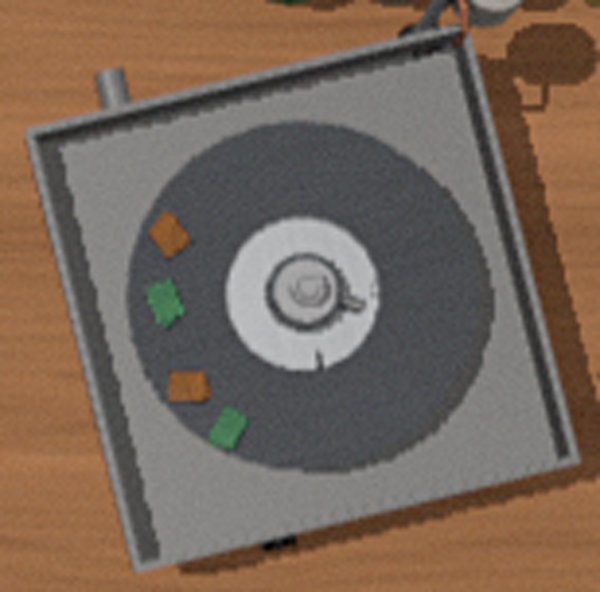

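View pics/c2.png

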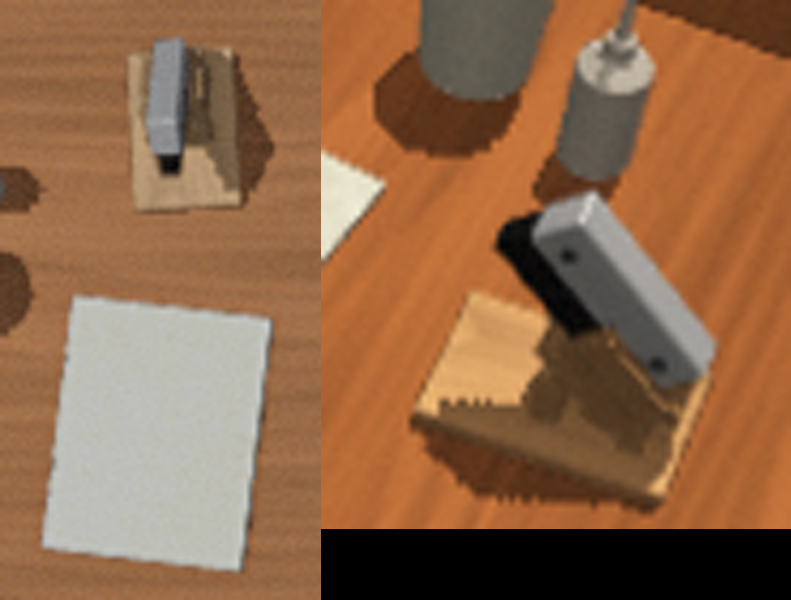

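The crops confirm that (232,266) is the white board. The collar's ear at about (391,198) points right, and the single locked line at about (380,212) is on the panel side. The scraper's free end points towards the robot, with the blade underneath.

```bash
python3 - <<'E'
from h import *
from scipy.optimize import least_squares
f=lambda p:np.array(p)/3.896+[298,120]-.37
# rim outer corners; lap frame: image up=+x, left=+y
C=f([[30,130],[467,30],[580,462],[138,572]]); L=np.array([[.176,.176],[.176,-.176],[-.176,-.176],[-.176,.176]])
W=px2w("top",C,.146)[:,:2]
def T(p,L): c,s=np.cos(p[2]),np.sin(p[2]); return L@np.array([[c,s],[-s,c]])+p[:2]
r=least_squares(lambda p:(T(p,L)-W).ravel(),[.5,-.1,.2]);p=r.x
print("lap",p,np.degrees(p[2]),"res mm",np.round(r.fun*1e3,1))
sp=px2w("top",f([[308,290]]),.200)[0]; fl=px2w("top",f([[302,294]]),.154)[0]
e=px2w("top",f([[362,306]]),.168)[0]; lm=px2w("top",f([[319,360]]),.154)[0]
print("spindle",sp,"flange",fl,"ear",e,"mark",lm)
for n,v in(("ear",e),("mark",lm)): d=v[:2]-p[:2]; print(n,np.degrees(np.arctan2(d[1],d[0])),np.hypot(*d))
ch=px2w("top",f([[169,234],[165,302],[188,387],[228,428]]),.157)[:,:2]
cl=T([0,0,-p[2]],ch-p[:2]); print("chips lap mm",np.round(cl*1e3,1).tolist(), np.round(np.hypot(*cl.T)*1e3))
g=lambda p:np.array(p)/4.286+[195,165]-.38
A=px2w("top",g([[172,42],[167,154]]),0.1)
print("scr low top",px2w("top",g([[171,40]]),.065)[0],"up top",px2w("top",g([[166,154]]),.135)[0],"blade end",px2w("top",g([[168,172]]),.1)[0])
print("rest corners",np.round(px2w("top",g([[133,55],[236,48],[241,203],[137,210]]),.012),4).tolist())
b=px2w("top",g([[75,297],[271,319],[241,570],[44,547]]),.006); print("board",np.round(b,4).tolist(),b.mean(0))
s=bot.sense(); print(R.from_rotvec(s["tool_rot"]).as_matrix().round(3))
# scene cross-check
pt=np.array([*p[:2],.2]); print(w2px("scene",[pt]), w2px("scene",[[*p[:2],.15]]))
E
```

```text
lap [ 0.62453225 -0.14448634  0.24904004] 14.26894327915866 res mm [-0.1  2.   4.8 -2.1 -2.7 -1.3 -2.   1.4]
spindle [ 0.62364823 -0.14192716  0.2       ] flange [ 0.62617305 -0.14206462  0.154     ] ear [ 0.61582411 -0.18628919  0.168     ] mark [ 0.5756733  -0.15533361  0.154     ]
ear -101.76724997183969 0.0427002393249381
mark -167.48266900662915 0.050048579699214835
chips lap mm [[70.6, 90.0], [20.7, 105.5], [-46.6, 104.0], [-84.2, 81.8]] [114. 107. 114. 117.]
scr low top [0.69894509 0.29001327 0.065     ] up top [0.60761802 0.28254622 0.135     ] blade end [0.59853335 0.28578202 0.1       ]
rest corners [[0.6955, 0.3257, 0.012], [0.7016, 0.2484, 0.012], [0.5848, 0.2429, 0.012], [0.5787, 0.3207, 0.012]]
board [[0.5133, 0.3671, 0.006], [0.4982, 0.2197, 0.006], [0.3102, 0.2396, 0.006], [0.3259, 0.3872, 0.006]] [0.4119175  0.30341209 0.006     ]
[[-0.954  0.3    0.   ]
 [ 0.3    0.954  0.   ]
 [-0.     0.    -1.   ]]
[[334.60191759 301.52760292]] [[333.74930853 312.83484827]]
```

```bash
cat >> h.py <<'E'
def tgt(grasp,yaw,tilt,taxis=None):
    """grasp point, tool-y world angle deg, tilt deg about tool-y-direction n (+ = fingers toward n x ...)"""
    a=np.radians(yaw); n=np.array([np.cos(a),np.sin(a),0]); d=np.array([0,0,-1.])
    M=R.from_rotvec(n*np.radians(tilt))*R.from_matrix(np.c_[np.cross(n,d),n,d])
    return np.array(grasp)-.054*M.as_matrix()[:,2],M
def delta(pos,M):
    s=bot.sense(); d=pos-s["position"]; r=(M*R.from_rotvec(s["tool_rot"]).inv()).as_rotvec(degrees=True)
    print("t",round(s["time"],2),"shift",np.round(d*1e3,1).tolist(),"turn",np.round(r,2).tolist(),"gap",round(s["finger_gap"],4),"q",s["q"].round(2).tolist(),"F",s["force"].round(1).tolist())
E
python3 - <<'E'
from h import *
p,M=tgt([.630,.2872,.1167],92.6,20); print(p); delta(p,M); print((M.as_matrix()[:,2]*80).round(1))
E
```

```text
[0.64845008 0.28803781 0.1674434 ]
t 2.0 shift [460.9, -308.2, -136.5] turn [2.6, 19.93, 19.86] gap 0.0852 q [-1.34, 0.52, -0.04, 1.6, 0.02, 1.02, -0.11] F [-0.1, 0.2, 0.1]
[-27.3  -1.2 -75.2]
```

Emit:
servo_tool(targets=[[[40, -25, 0], [0, 2, 2]], [[81, -51, 0], [0, 4, 4]], [[122, -77, 0], [0, 6, 6]], [[163, -103, 0], [1, 8, 8]], [[204, -129, 0], [1, 10, 10]]], hand=1)

```text
time: 2.5
position: [0.3932, 0.4657, 0.3042]
tool_rot: [-0.191, -2.959, 0.012]
force: [0.5, 1.0, 0.3]
finger_gap: 0.0855
grasp_force: 0.0
```

Emit:
servo_tool(targets=[[[41, -26, -4], [0, 2, 2]], [[82, -52, -8], [0, 4, 4]], [[123, -77, -12], [0, 6, 6]], [[164, -103, -16], [1, 8, 8]], [[204, -128, -20], [1.6, 9.9, 9.9]]])

```text
time: 3.0
position: [0.5973, 0.3375, 0.2838]
tool_rot: [0.067, -2.792, 0.01]
force: [0.1, 0.5, 0.9]
finger_gap: 0.0855
grasp_force: 0.0
```

Emit:
servo_tool(targets=[[[27, -17, -13], [0, 0, 0]], [[54, -34, -26], [0, 0, 0]], [[80, -50, -41], [0, 0, 0]], [[80, -50, -41], [0, 0, 0]], [[80, -50, -41], [0, 0, 0]]])

```text
time: 3.5
position: [0.6757, 0.2888, 0.242]
tool_rot: [0.064, -2.792, 0.011]
force: [0.2, -0.6, 0.9]
finger_gap: 0.0854
grasp_force: 0.0
```

```bash
python3 - <<'E'
from h import *
delta(*tgt([.630,.2872,.1167],92.6,20)); a=save("scene","s1.png");t=save("top","t1.png")
cv2.imwrite('pics/c3.png',np.hstack([cv2.resize(t[150:250,190:290],(400,400)),cv2.resize(a[120:260,340:480],(400,400))])[:,:,::-1])
E
```

```text
t 3.5 shift [-27.2, -0.7, -74.5] turn [-0.01, 0.02, -0.04] gap 0.0854 q [-0.4, 0.93, -0.08, 1.02, -0.08, 1.52, 1.17] F [0.2, -0.6, 0.9]
```

View pics/c3.png

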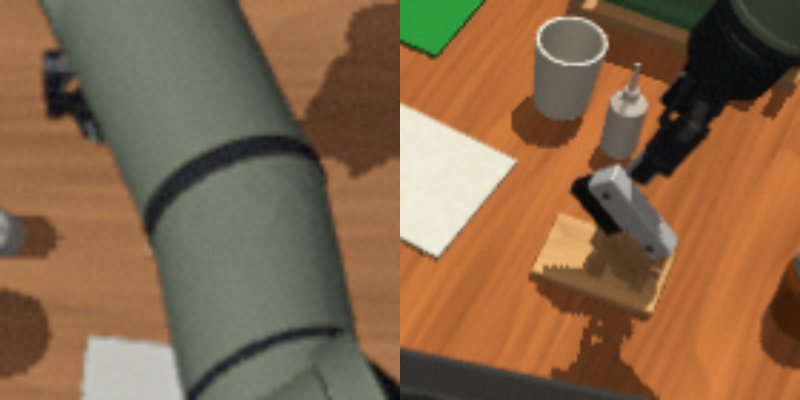

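```bash
python3 - <<'E'
from h import *
y=np.radians(2.6); Z=R.from_euler('z',y).as_matrix(); r=2**-.5
B=Z@np.array([[r,0,r],[0,1,0],[-r,0,r]])
o=np.array([.631,.2872,.065])
for P in([-.05,-.011,.05],[-.05,.011,.05],[-.05,.011,.02],[.05,-.011,.05]): print(P,w2px("scene",[o+B@P]),w2px("top",[o+B@P]))
E
```

```text
[-0.05, -0.011, 0.05] [[413.91858598 181.85761752]] [[235.55245359 192.6386983 ]]
[-0.05, 0.011, 0.05] [[416.82780775 175.94348953]] [[228.24410742 192.89828556]]
[-0.05, 0.011, 0.02] [[407.54882335 178.7771463 ]] [[229.46265631 200.69310779]]
[0.05, -0.011, 0.05] [[435.27324986 209.27597564]] [[237.91509896 172.97276239]]
```

Emit:
servo_tool(targets=[[[-8, 0, -22], [0, 0, 0]], [[-16, 0, -44], [0, 0, 0]], [[-22, -1, -60], [0, 0, 0]], [[-27, -1, -74], [0, 0, 0]], [[-27, -1, -74], [0, 0, 0]]])

```text
time: 4.1
position: [0.647, 0.289, 0.1681]
tool_rot: [0.068, -2.791, 0.012]
force: [-0.0, 0.5, 1.0]
finger_gap: 0.0854
grasp_force: 0.0
```

Emit:
servo_tool(targets=[[[0, 0, 0], [0, 0, 0]], [[0, 0, 0], [0, 0, 0]], [[0, 0, 0], [0, 0, 0]], [[0, 0, 0], [0, 0, 0]], [[0, 0, 0], [0, 0, 0]]], hand=0)

```text
time: 4.6
position: [0.6488, 0.2884, 0.1694]
tool_rot: [0.066, -2.794, 0.01]
force: [0.8, 0.6, 3.5]
finger_gap: 0.0212
grasp_force: 59.2
```

Emit:
servo_tool(targets=[[[0, 0, 0], [0, 0, 0]], [[0, 0, 0], [0, 0, 0]], [[0, 0, 0], [0, 0, 0]], [[0, 0, 0], [0, 0, 0]], [[0, 0, 0], [0, 0, 0]]])

```text
time: 5.1
position: [0.6487, 0.2884, 0.1694]
tool_rot: [0.066, -2.794, 0.01]
force: [0.7, 0.7, 5.7]
finger_gap: 0.0211
grasp_force: 59.4
```

Emit:
servo_tool(targets=[[[-10, 0, 10], [0, 0, 0]], [[-20, -1, 20], [0, 0, 0]], [[-32, -1, 32], [0, 0, 0]], [[-45, -2, 45], [0, 0, 0]], [[-60, -3, 60], [0, 0, 0]]])

```text
time: 5.6
position: [0.588, 0.2849, 0.2288]
tool_rot: [0.065, -2.793, 0.012]
force: [-0.0, 0.2, -1.2]
finger_gap: 0.0212
grasp_force: 58.6
```

```bash
cat >> h.py <<'E'
OFF=np.array([.631,.2872,.065])-np.array([.6487,.2884,.1694])
def place(o,yaw,grip0=20):   # TCP pose that stands the scraper (first grip) at origin o with scraper yaw
    M1=tgt([0,0,0],yaw+90,-25)[1]; M0=tgt([0,0,0],92.6,20)[1]
    return np.array(o)-(M1*M0.inv()).apply(OFF),M1
E
python3 - <<'E'
from h import *
p,M=place([.43,.302,.030],2.6); print(p); delta(p,M)
E
```

```text
[0.36876458 0.29961556 0.11636335]
t 5.6 shift [-219.2, 14.7, -112.4] turn [2.08, -44.9, -0.07] gap 0.0212 q [-0.43, 0.79, -0.1, 1.34, -0.09, 1.33, 1.14] F [-0.0, 0.2, -1.2]
```

Emit:
servo_tool(targets=[[[-30, 2, 4], [0.3, -7, 0]], [[-60, 4, 0], [0.6, -14, 0]], [[-90, 6, -5], [1, -21, 0]], [[-120, 8, -10], [1.3, -28, 0]], [[-150, 10, -20], [1.6, -35, 0]]])

```text
time: 6.1
position: [0.4454, 0.2941, 0.2115]
tool_rot: [-0.066, 2.904, 0.004]
force: [1.6, 1.0, -2.9]
finger_gap: 0.0209
grasp_force: 59.0
```

Emit:
servo_tool(targets=[[[-20, 1, -20], [0.2, -3, 0]], [[-40, 3, -40], [0.4, -7, 0]], [[-60, 4, -60], [0.5, -10, 0]], [[-69, 5, -80], [0.5, -10, 0]], [[-69, 5, -90], [0.5, -10, 0]]])

```text
time: 6.6
position: [0.4018, 0.2935, 0.1528]
tool_rot: [-0.051, 2.739, -0.032]
force: [0.2, -0.2, -1.9]
finger_gap: 0.0213
grasp_force: 59.1
```

```bash
python3 - <<'E'
from h import *
p,M=place([.43,.302,.008],2.6); delta(p,M)
a=save("scene","s2.png");t=save("top","t2.png")
cv2.imwrite('pics/c4.png',cv2.resize(a[100:240,270:430],(686,600)))
cv2.imwrite('pics/c4.png',cv2.cvtColor(cv2.imread('pics/c4.png'),cv2.COLOR_RGB2BGR))
E
```

```text
t 6.6 shift [-33.0, 6.2, -58.4] turn [1.79, -1.93, 0.85] gap 0.0213 q [-1.15, 0.55, 0.3, 2.25, 0.98, 0.21, -0.25] F [0.2, -0.2, -1.9]
```

View pics/c4.png

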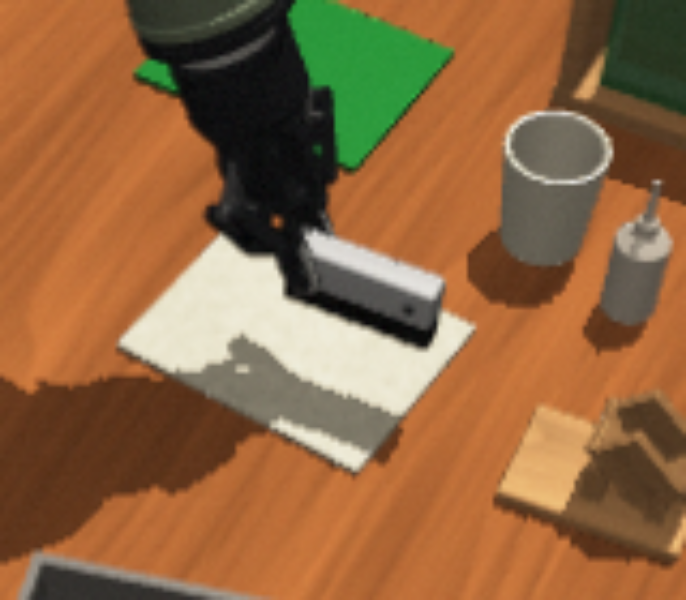

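Emit:
servo_tool(targets=[[[3, 2, -12], [0.5, -0.5, 0.3]], [[6, 4, -24], [1, -1, 0.5]], [[8, 6, -36], [1.8, -1.9, 0.8]], [[8, 6, -44], [1.8, -1.9, 0.8]], [[8, 6, -48], [1.8, -1.9, 0.8]]])

```text
time: 7.2
position: [0.4109, 0.2989, 0.1047]
tool_rot: [-0.059, 2.705, 0.013]
force: [-0.1, -1.0, -1.1]
finger_gap: 0.0209
grasp_force: 59.5
```

```bash
python3 - <<'E'
from h import *
p,M=place([.47,.302,.006],2.6); delta(p,M)
E
```

```text
t 7.2 shift [-2.2, 0.7, -12.4] turn [0.02, -0.04, 0.09] gap 0.0209 q [-1.03, 0.66, 0.16, 2.26, 1.81, 0.24, -1.09] F [-0.1, -1.0, -1.1]
```

Emit:
servo_tool(targets=[[[0, 0, -4], [0, 0, 0]], [[0, 0, -7], [0, 0, 0]], [[0, 0, -9], [0, 0, 0]], [[0, 0, -10], [0, 0, 0]], [[0, 0, -10], [0, 0, 0]]])

```text
time: 7.7
position: [0.4105, 0.299, 0.0952]
tool_rot: [-0.059, 2.706, 0.013]
force: [-0.4, -0.6, -3.0]
finger_gap: 0.0212
grasp_force: 59.5
```

Emit:
servo_tool(targets=[[[0, 0, -0.6], [0, 0, 0]], [[0, 0, -1.2], [0, 0, 0]], [[0, 0, -1.8], [0, 0, 0]], [[0, 0, -2], [0, 0, 0]], [[0, 0, -2], [0, 0, 0]]])

```text
time: 8.2
position: [0.4106, 0.2991, 0.0936]
tool_rot: [-0.058, 2.705, 0.014]
force: [-5.7, -1.9, 15.7]
finger_gap: 0.0215
grasp_force: 62.3
```

```bash
python3 - <<'E'
from h import *
p,M=place([.47,.302,.006],2.6); delta(p,M); print(bot.sense()["torque"])
a=save("scene","s3.png")
cv2.imwrite('pics/c5.png',cv2.resize(a[130:220,300:400],(666,600))[:,:,::-1])
E
```

```text
t 8.2 shift [-1.8, 0.5, -1.3] turn [-0.04, -0.02, 0.12] gap 0.0215 q [-0.99, 0.68, 0.11, 2.26, 1.87, 0.28, -1.15] F [-5.7, -1.9, 15.7]
[-0.40604801  0.56268839 -0.16081153]
```

View pics/c5.png

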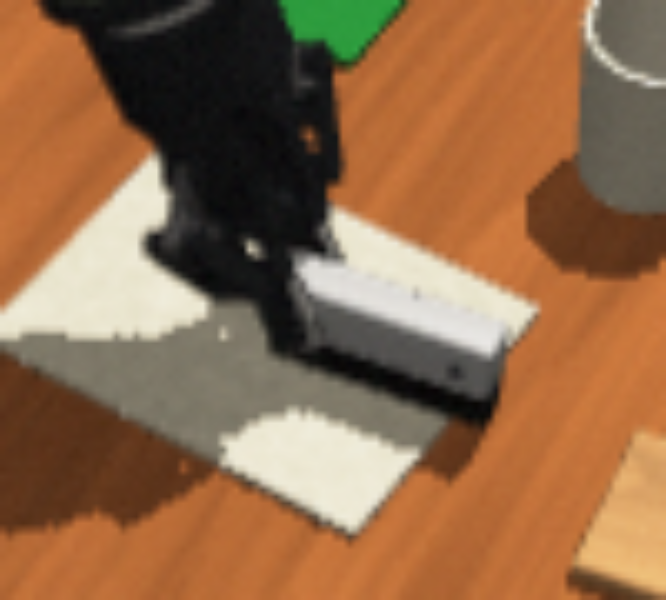

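Emit:
servo_tool(targets=[[[0, 0, 1], [0, 0, 0]], [[0, 0, 1], [0, 0, 0]], [[0, 0, 1], [0, 0, 0]], [[0, 0, 1], [0, 0, 0]], [[0, 0, 1], [0, 0, 0]]], hand=1)

```text
time: 8.75
position: [0.4105, 0.299, 0.094]
tool_rot: [-0.059, 2.706, 0.013]
force: [-0.2, 0.1, -0.6]
finger_gap: 0.0854
grasp_force: 0.0
```

Emit:
servo_tool(targets=[[[0, 0, 15], [0, 0, 0]], [[0, 0, 35], [0, 0, 0]], [[3, 0, 55], [0, 4, 0]], [[10, 0, 75], [0, 10, 0]], [[20, 0, 85], [0, 18, 0]]])

```text
time: 9.25
position: [0.4282, 0.2957, 0.1514]
tool_rot: [-0.041, 2.757, -0.018]
force: [0.3, -0.6, -1.1]
finger_gap: 0.0855
grasp_force: 0.0
```

```bash
python3 - <<'E'
from h import *
save("top","t4.png"); s=save("scene","s4.png")
for r in bot.trace("scene","scraper")[:2]:
    m=r["region"].astype(np.uint8); k=max(cv2.findContours(m,0,2)[0],key=cv2.contourArea); print(r["conf"],cv2.boxPoints(cv2.minAreaRect(k)).round(1).tolist())
o=np.array([.470,.302,.006])
for yaw in(0,2.6):
  Z=R.from_euler('z',yaw,degrees=True).as_matrix()
  for z in(.05,0):print(yaw,w2px("scene",[o+Z@[a,b,z] for a in(-.05,.05) for b in(-.011,.011)]).round(1).tolist())
cv2.imwrite('pics/c6.png',cv2.resize(s[130:220,300:400],(666,600))[:,:,::-1])
p,M=tgt([.470,.302,.045],92.6,0); delta(p,M)
E
```

```text
0.73 [[338.20001220703125, 182.0], [343.5, 167.1999969482422], [377.79998779296875, 179.39999389648438], [372.5, 194.1999969482422]]
0.4 [[151.0, 419.0], [223.0, 419.0], [223.0, 444.0], [151.0, 444.0]]
0 [[339.7, 169.6], [343.3, 164.5], [372.6, 182.8], [376.0, 177.5]]
0 [[338.9, 181.6], [342.4, 176.6], [370.9, 194.7], [374.2, 189.4]]
2.6 [[339.5, 170.2], [342.8, 165.0], [373.1, 182.3], [376.2, 176.8]]
2.6 [[338.7, 182.2], [341.9, 177.0], [371.3, 194.2], [374.3, 188.8]]
t 9.4 shift [39.9, 7.2, -53.0] turn [0.09, 22.18, 1.22] gap 0.0856 q [-0.94, 0.55, 0.1, 2.19, 1.02, 0.28, -0.24] F [-0.0, 0.7, 0.4]
```

View pics/c6.png

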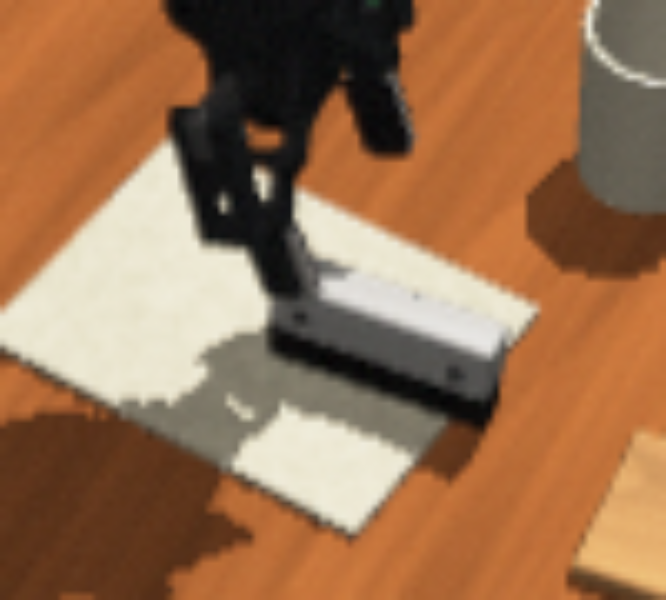

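Emit:
servo_tool(targets=[[[10, 2, 5], [0, 7, 0.3]], [[22, 4, 8], [0, 14, 0.6]], [[34, 6, 8], [0, 22, 1.2]], [[41, 7, 8], [0, 22.2, 1.2]], [[41, 7, 8], [0, 22.2, 1.2]]])

```text
time: 9.9
position: [0.4724, 0.3013, 0.1587]
tool_rot: [0.07, -3.138, 0.005]
force: [-0.2, -1.1, 0.1]
finger_gap: 0.0858
grasp_force: 0.0
```

```bash
python3 - <<'E'
from h import *
p,M=tgt([.471,.302,.043],92.6,0); delta(p,M)
E
```

```text
t 9.9 shift [-1.4, 0.7, -61.7] turn [0.19, -0.15, 0.05] gap 0.0858 q [-0.36, 0.65, -0.44, 1.87, 0.41, 0.72, 0.58] F [-0.2, -1.1, 0.1]
```

Emit:
servo_tool(targets=[[[-1, 1, -20], [0, 0, 0]], [[-1, 1, -40], [0, 0, 0]], [[-1, 1, -55], [0, 0, 0]], [[-1, 1, -61], [0, 0, 0]], [[-1, 1, -61], [0, 0, 0]]])

```text
time: 10.4
position: [0.4686, 0.3034, 0.0975]
tool_rot: [0.078, -3.139, 0.007]
force: [-1.1, 0.2, 0.4]
finger_gap: 0.0856
grasp_force: 0.0
```

Emit:
servo_tool(targets=[[[0, 0, 0], [0, 0, 0]], [[0, 0, 0], [0, 0, 0]], [[0, 0, 0], [0, 0, 0]], [[0, 0, 0], [0, 0, 0]], [[0, 0, 0], [0, 0, 0]]], hand=0)

```text
time: 10.9
position: [0.4693, 0.3034, 0.099]
tool_rot: [0.077, -3.14, 0.004]
force: [-0.4, -1.2, 5.1]
finger_gap: 0.0214
grasp_force: 58.4
```

Emit:
servo_tool(targets=[[[0, 0, 0], [0, 0, 0]], [[0, 0, 0], [0, 0, 0]], [[0, 0, 0], [0, 0, 0]], [[0, 0, 0], [0, 0, 0]], [[0, 0, 0], [0, 0, 0]]])

```text
time: 11.4
position: [0.4693, 0.3034, 0.099]
tool_rot: [0.077, -3.14, 0.004]
force: [0.3, -1.3, 6.5]
finger_gap: 0.0214
grasp_force: 58.5
```

```bash
python3 - <<'E'
from h import *
p,M=tgt([.471,.302,.043],92.6,0); delta(p,M)
# push poses: scraper bottom height above bench hb; grip height: TCP = bottom + .091
c=np.array([.625,-.143]); ly=14.2
def pose(ang,front,t,hb):
    a=np.radians(ang+ly); d=np.array([np.cos(a),np.sin(a)]); tt=np.array([d[1],-d[0]])
    xy=c+d*(front-.008)+tt*t; return xy
for nm,ang,t in(("A",70,.0095),("B",122,-.006)):
    for f in(.080,.145): print(nm,f,pose(ang,f,t,0).round(4),"tool y",ang+ly)
E
```

```text
t 11.4 shift [1.7, -1.4, -2.0] turn [0.13, -0.06, -0.21] gap 0.0214 q [-0.41, 0.74, -0.39, 1.89, 0.47, 0.6, 0.53] F [0.3, -1.3, 6.5]
A 0.08 [ 0.6417 -0.0723] tool y 84.2
A 0.145 [ 0.6483 -0.0077] tool y 84.2
B 0.08 [ 0.5689 -0.0975] tool y 136.2
B 0.145 [ 0.522  -0.0525] tool y 136.2
```

Emit:
servo_tool(targets=[[[0, 0, 15], [0, 0, 0]], [[0, 0, 40], [0, 0, 0]], [[0, 0, 80], [0, 0, 0]], [[0, 0, 120], [0, 0, 0]], [[8, -18, 160], [0, 0, 0]]])

```text
time: 11.9
position: [0.4758, 0.2871, 0.2612]
tool_rot: [0.083, -3.139, 0.001]
force: [1.7, 0.7, -1.6]
finger_gap: 0.0212
grasp_force: 59.0
```

Emit:
servo_tool(targets=[[[18, -38, 6], [0, 0, -2]], [[36, -76, 12], [0, 0, -4]], [[54, -114, 17], [0, 0, -6]], [[72, -152, 17], [0, 0, -7]], [[90, -190, 17], [0, 0, -8.4]]])

```text
time: 12.4
position: [0.5674, 0.0937, 0.2769]
tool_rot: [-0.154, -3.137, 0.003]
force: [0.4, 0.6, -1.4]
finger_gap: 0.0208
grasp_force: 59.1
```

Emit:
servo_tool(targets=[[[16, -38, 0], [0, 0, 0]], [[32, -76, 0], [0, 0, 0]], [[48, -114, 0], [0, 0, 0]], [[64, -150, 0], [0, 0, 0]], [[74, -166, 0], [0, 0, 0]]])

```text
time: 12.9
position: [0.6414, -0.0749, 0.2764]
tool_rot: [-0.159, -3.136, 0.005]
force: [-0.5, 0.4, -2.1]
finger_gap: 0.0212
grasp_force: 59.1
```

```bash
python3 - <<'E'
from h import *
p,M=tgt([.6417,-.0723,.2445-.054],84.2,0); delta(p,M)
a=save("scene","s5.png")
cv2.imwrite('pics/c7.png',cv2.resize(a[220:400,210:450],(800,600))[:,:,::-1])
E
```

```text
t 12.9 shift [0.3, 2.6, -31.9] turn [0.19, -0.1, -0.01] gap 0.0212 q [0.28, 0.61, -0.4, 1.55, 0.27, 1.04, 1.28] F [-0.5, 0.4, -2.1]
```

View pics/c7.png

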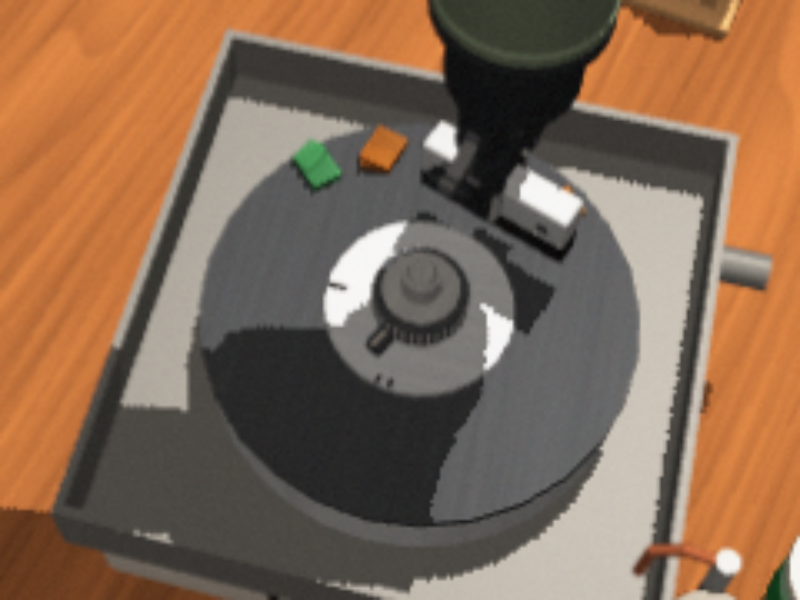

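Emit:
servo_tool(targets=[[[0, 0, -10], [0, 0, 0]], [[0, 0, -20], [0, 0, 0]], [[0, 0, -28], [0, 0, 0]], [[0, 0, -31.5], [0, 0, 0]], [[0, 0, -31.5], [0, 0, 0]]])

```text
time: 13.45
position: [0.6409, -0.0699, 0.2437]
tool_rot: [-0.151, -3.135, 0.003]
force: [-1.0, -0.4, -2.0]
finger_gap: 0.0212
grasp_force: 59.0
```

Emit:
servo_tool(targets=[[[0.5, 4, 0], [0, 0, 0]], [[1, 9, 0], [0, 0, 0]], [[1.5, 15, 0], [0, 0, 0]], [[2, 21, 0], [0, 0, 0]], [[3, 27, 0], [0, 0, 0]]])

```text
time: 13.95
position: [0.6442, -0.0429, 0.2441]
tool_rot: [-0.152, -3.136, 0.003]
force: [0.2, -0.7, -1.8]
finger_gap: 0.021
grasp_force: 59.0
```

Emit:
servo_tool(targets=[[[0.5, 6, 0], [0, 0, 0]], [[1, 12, 0], [0, 0, 0]], [[2, 18, 0], [0, 0, 0]], [[2.5, 24, 0], [0, 0, 0]], [[3, 30, 0], [0, 0, 0]]])

```text
time: 14.45
position: [0.6472, -0.0131, 0.244]
tool_rot: [-0.153, -3.136, 0.004]
force: [0.0, -0.2, -2.2]
finger_gap: 0.0212
grasp_force: 59.0
```

Emit:
servo_tool(targets=[[[0.5, 4, 0], [0, 0, 0]], [[1, 8, 0], [0, 0, 0]], [[1, 12, 0], [0, 0, 0]], [[1, 12, 0], [0, 0, 0]], [[1, 12, 0], [0, 0, 0]]])

```text
time: 14.95
position: [0.6481, -0.0018, 0.2441]
tool_rot: [-0.153, -3.136, 0.004]
force: [0.5, -0.3, -1.5]
finger_gap: 0.0211
grasp_force: 59.0
```

Emit:
servo_tool(targets=[[[0, -3, 10], [0, 0, 0]], [[0, -6, 25], [0, 0, 0]], [[-6, -20, 35], [0, 0, 7]], [[-18, -35, 35], [0, 0, 14]], [[-30, -50, 35], [0, 0, 21]]])

```text
time: 15.45
position: [0.6181, -0.0526, 0.2808]
tool_rot: [-0.429, 3.112, -0.005]
force: [0.8, -0.4, -2.1]
finger_gap: 0.0207
grasp_force: 59.0
```

```bash
cat >> h.py <<'E'
def chips(n):
    im=bot.get_image(n); cv2.imwrite('pics/%s_%.2f.png'%(n,bot.sense()["time"]),im[:,:,::-1]); h=cv2.cvtColor(im,cv2.COLOR_RGB2HSV)
    c=np.array([.625,-.143]); P=w2px(n,[[*(c+.17*np.array([np.cos(np.radians(14.2+a))*k,np.sin(np.radians(14.2+a))*k])),.12] for a,k in((45,1.41),(135,1.41),(225,1.41),(315,1.41))])
    roi=np.zeros(im.shape[:2],np.uint8); cv2.fillPoly(roi,[P.astype(np.int32)],255)
    for nm,lo,hi in(("green",(50,90,40),(80,255,255)),("amber",(5,140,40),(18,255,255))):
        m=cv2.inRange(h,lo,hi)&roi; k,_,st,ce=cv2.connectedComponentsWithStats(m)
        for i in range(1,k):
            if st[i,4]>=6:
                o=[]
                for z in(.157,.105):
                    w=px2w(n,[ce[i]],z)[0][:2]-c; o.append((np.degrees(np.arctan2(w[1],w[0])).round(0)-14,round(np.hypot(*w)*1e3)))
                print(n,nm,ce[i].round(1).tolist(),st[i,4],"disc(ang,r)",o[0],"pan",o[1])
E
python3 - <<'E'
from h import *
chips("scene"); chips("top")
p,M=tgt([.5689,-.0975,.275-.054],136.2,0); delta(p,M)
E
```

```text
scene green [304.7, 269.2] 125 disc(ang,r) (np.float64(137.0), 116) pan (np.float64(131.0), 144)
scene amber [323.8, 264.8] 124 disc(ang,r) (np.float64(115.0), 111) pan (np.float64(112.0), 142)
scene amber [390.3, 276.8] 105 disc(ang,r) (np.float64(48.0), 144) pan (np.float64(55.0), 170)
scene amber [404.0, 387.0] 25 disc(ang,r) (np.float64(-36.0), 200) pan (np.float64(-31.0), 194)
top green [321.6, 195.2] 57 disc(ang,r) (np.float64(76.0), 160) pan (np.float64(74.0), 160)
top amber [322.7, 177.4] 53 disc(ang,r) (np.float64(58.0), 166) pan (np.float64(55.0), 168)
t 15.55 shift [-48.4, -42.7, -5.5] turn [0.26, 0.05, 30.74] gap 0.0213 q [0.33, 0.58, -0.5, 1.62, 0.32, 1.03, 1.57] F [1.3, 0.1, -1.8]
```

Emit:
servo_tool(targets=[[[-12, -10, 0], [0, 0, 8]], [[-24, -20, 0], [0, 0, 16]], [[-36, -32, 0], [0, 0, 24]], [[-48, -43, -2], [0, 0, 30.7]], [[-48, -43, -4], [0, 0, 30.7]]])

```text
time: 16.05
position: [0.5695, -0.0966, 0.276]
tool_rot: [1.23, -2.89, 0.006]
force: [0.1, 0.5, -1.2]
finger_gap: 0.021
grasp_force: 59.0
```

```bash
python3 - <<'E'
from h import *
p,M=tgt([.5689,-.0975,.2445-.054],136.2,0); delta(p,M)
E
```

```text
t 16.05 shift [-0.6, -0.9, -31.5] turn [0.24, 0.05, 0.1] gap 0.021 q [0.51, 0.54, -0.64, 1.73, 0.38, 0.99, 2.11] F [0.1, 0.5, -1.2]
```

Push along (-0.72, 0.69) for about 68 mm.

Emit:
servo_tool(targets=[[[0, 0, -10], [0, 0, 0]], [[0, 0, -20], [0, 0, 0]], [[0, 0, -28], [0, 0, 0]], [[0, 0, -31.5], [0, 0, 0]], [[0, 0, -31.5], [0, 0, 0]]])

```text
time: 16.55
position: [0.5703, -0.0941, 0.2433]
tool_rot: [1.23, -2.89, 0.004]
force: [-0.2, 0.5, -1.7]
finger_gap: 0.0208
grasp_force: 59.0
```

Emit:
servo_tool(targets=[[[-3, 3, 0], [0, 0, 0]], [[-7, 7, 0], [0, 0, 0]], [[-11, 11, 0], [0, 0, 0]], [[-16, 15, 0], [0, 0, 0]], [[-20, 19, 0], [0, 0, 0]]])

```text
time: 17.05
position: [0.5496, -0.0752, 0.2436]
tool_rot: [1.23, -2.89, 0.004]
force: [0.6, -0.2, -2.0]
finger_gap: 0.0211
grasp_force: 59.0
```

Emit:
servo_tool(targets=[[[-4, 4, 0], [0, 0, 0]], [[-8, 8, 0], [0, 0, 0]], [[-12, 12, 0], [0, 0, 0]], [[-16, 16, 0], [0, 0, 0]], [[-20, 19, 0], [0, 0, 0]]])

```text
time: 17.55
position: [0.5298, -0.0562, 0.2436]
tool_rot: [1.231, -2.89, 0.004]
force: [-0.3, 0.2, -1.8]
finger_gap: 0.0213
grasp_force: 59.0
```

Emit:
servo_tool(targets=[[[-3, 3, 0], [0, 0, 0]], [[-6, 6, 0], [0, 0, 0]], [[-9, 9, 0], [0, 0, 0]], [[-9, 9, 0], [0, 0, 0]], [[-9, 9, 0], [0, 0, 0]]])

```text
time: 18.05
position: [0.5212, -0.0477, 0.2436]
tool_rot: [1.23, -2.89, 0.005]
force: [0.1, 0.1, -1.0]
finger_gap: 0.0209
grasp_force: 59.0
```

Emit:
servo_tool(targets=[[[0, 0, 10], [0, 0, 0]], [[0, 0, 25], [0, 0, -6]], [[0, 20, 35], [0, 0, -14]], [[0, 45, 35], [0, 0, -22]], [[0, 75, 35], [0, 0, -30]]])

```text
time: 18.55
position: [0.5214, 0.0274, 0.2796]
tool_rot: [0.429, -3.112, 0.004]
force: [0.3, 0.1, -2.3]
finger_gap: 0.021
grasp_force: 59.0
```

```bash
python3 - <<'E'
from h import *
chips("scene"); chips("top")
p,M=tgt([.43,.302,.16-.054],92.6,0); delta(p,M)
E
```

```text
scene green [302.0, 261.0] 69 disc(ang,r) (np.float64(134.0), 136) pan (np.float64(129.0), 166)
scene green [369.7, 263.9] 45 disc(ang,r) (np.float64(70.0), 136) pan (np.float64(74.0), 167)
scene amber [390.3, 276.8] 106 disc(ang,r) (np.float64(48.0), 144) pan (np.float64(55.0), 170)
scene amber [403.9, 387.0] 26 disc(ang,r) (np.float64(-36.0), 200) pan (np.float64(-31.0), 194)
top amber [322.8, 177.2] 54 disc(ang,r) (np.float64(57.0), 166) pan (np.float64(55.0), 168)
t 18.65 shift [-91.2, 270.6, -119.7] turn [0.06, 0.02, -13.44] gap 0.0213 q [0.25, 0.43, -0.56, 1.87, 0.29, 0.91, 1.41] F [0.2, -0.5, -1.6]
```

Emit:
servo_tool(targets=[[[-14, 40, 0], [0, 0, -3]], [[-28, 80, 0], [0, 0, -6]], [[-42, 120, 0], [0, 0, -9]], [[-56, 160, 0], [0, 0, -12]], [[-66, 195, 0], [0, 0, -13.4]]])

```text
time: 19.15
position: [0.4544, 0.224, 0.2793]
tool_rot: [0.074, -3.14, 0.003]
force: [1.1, 0.6, -1.8]
finger_gap: 0.0213
grasp_force: 59.3
```

```bash
python3 - <<'E'
from h import *
chips("scene"); chips("top")
p,M=tgt([.43,.302,.105-.054],92.6,0); delta(p,M)
E
```

```text
scene green [302.0, 260.8] 59 disc(ang,r) (np.float64(134.0), 137) pan (np.float64(129.0), 167)
scene green [369.6, 263.8] 45 disc(ang,r) (np.float64(70.0), 136) pan (np.float64(74.0), 167)
scene amber [390.3, 276.8] 106 disc(ang,r) (np.float64(48.0), 144) pan (np.float64(55.0), 170)
scene amber [403.9, 387.0] 26 disc(ang,r) (np.float64(-36.0), 200) pan (np.float64(-31.0), 194)
top green [321.9, 195.2] 57 disc(ang,r) (np.float64(76.0), 160) pan (np.float64(74.0), 159)
top green [343.1, 239.4] 45 disc(ang,r) (np.float64(130.0), 163) pan (np.float64(130.0), 160)
top amber [322.9, 177.2] 52 disc(ang,r) (np.float64(57.0), 166) pan (np.float64(55.0), 168)
top amber [335.8, 227.0] 49 disc(ang,r) (np.float64(115.0), 152) pan (np.float64(114.0), 148)
t 19.25 shift [-23.6, 75.0, -174.5] turn [-0.01, -0.07, -0.48] gap 0.021 q [-0.15, 0.41, -0.56, 1.91, 0.27, 0.9, 0.78] F [0.0, -0.3, -1.3]
```

Emit:
servo_tool(targets=[[[-8, 25, -30], [0, 0, 0]], [[-16, 50, -65], [0, 0, 0]], [[-23, 75, -105], [0, 0, 0]], [[-23, 75, -140], [0, 0, 0]], [[-23, 75, -165], [0, 0, 0]]])

```text
time: 19.75
position: [0.4319, 0.2974, 0.1118]
tool_rot: [0.078, -3.138, 0.005]
force: [0.6, -0.5, -1.6]
finger_gap: 0.0213
grasp_force: 59.5
```

Emit:
servo_tool(targets=[[[0, 0, -6], [0, 0, 0]], [[0, 0, -10], [0, 0, 0]], [[0, 0, -13], [0, 0, 0]], [[0, 0, -14.5], [0, 0, 0]], [[0, 0, -15], [0, 0, 0]]])

```text
time: 20.25
position: [0.4326, 0.2974, 0.0993]
tool_rot: [0.074, -3.14, 0.003]
force: [0.4, 0.5, -1.5]
finger_gap: 0.0212
grasp_force: 59.4
```

```bash
python3 - <<'E'
from h import *
p,M=tgt([.43,.302,.099-.054],92.6,0); delta(p,M)
E
```

```text
t 20.25 shift [-2.6, 4.6, -0.3] turn [0.1, -0.03, -0.11] gap 0.0212 q [-0.42, 0.71, -0.4, 1.98, 0.51, 0.55, 0.44] F [0.4, 0.5, -1.5]
```

Emit:
servo_tool(targets=[[[0, 0, -0.3], [0, 0, 0]], [[0, 0, -0.6], [0, 0, 0]], [[0, 0, -0.9], [0, 0, 0]], [[0, 0, -0.9], [0, 0, 0]], [[0, 0, -0.9], [0, 0, 0]]])

```text
time: 20.75
position: [0.4325, 0.2974, 0.0989]
tool_rot: [0.074, -3.14, 0.004]
force: [-4.4, -4.5, 21.0]
finger_gap: 0.0208
grasp_force: 62.7
```

Emit:
servo_tool(targets=[[[0, 0, 0], [0, 0, 0]], [[0, 0, 0], [0, 0, 0]], [[0, 0, 0], [0, 0, 0]], [[0, 0, 0], [0, 0, 0]], [[0, 0, 0], [0, 0, 0]]], hand=1)

```text
time: 21.25
position: [0.4321, 0.2974, 0.0976]
tool_rot: [0.075, -3.139, 0.004]
force: [-0.2, -0.3, 0.1]
finger_gap: 0.0856
grasp_force: 0.0
```

Emit:
servo_tool(targets=[[[0, 0, 15], [0, 0, 0]], [[0, 0, 45], [0, 0, 0]], [[0, 0, 85], [0, 0, 0]], [[0, 0, 130], [0, 0, -4]], [[0, 0, 180], [0, 0, -12]]])

```text
time: 21.75
position: [0.4314, 0.297, 0.28]
tool_rot: [-0.257, -3.128, 0.003]
force: [0.8, -0.4, -0.3]
finger_gap: 0.0851
grasp_force: 0.0
```

```bash
python3 - <<'E'
from h import *
for n in("scene","top"):
    im=save(n,n+"9.png")
    for q in("scraper","collar_ear","lock_mark","disc_centre"): print(n,q,[(np.round(r["point"]*S,1).tolist(),round(r["conf"],2)) for r in bot.mark_of(n,q)][:2])
s=cv2.imread('pics/scene9.png')
a=cv2.resize(s[275:350,290:380],(720,600),interpolation=cv2.INTER_CUBIC)
c=[.625,-.143]
# overlay predicted ear tip positions for angles
for ang in(-90,-95,-100,-105,-110,-165.8):
    rr=.044 if ang>-150 else .052; z=.168 if ang>-150 else .154
    P=(w2px("scene",[[c[0]+rr*np.cos(np.radians(ang)),c[1]+rr*np.sin(np.radians(ang)),z]])[0]-[290,275]+.5)*8
    cv2.circle(a,tuple(int(v) for v in P),4,(0,0,255) if ang%10==0 else (255,0,255),-1)
cv2.imwrite('pics/c10.png',a)
p,M=tgt([.625,-.143,.28-.054],-12,0); delta(p,M)
E
```

```text
scene scraper [([346.2, 182.0], 0.77), ([332.2, 341.5], 0.24)]
scene collar_ear [([323.7, 323.3], 0.93)]
scene lock_mark [([409.4, 212.3], 0.68), ([313.5, 306.4], 0.61)]
scene disc_centre [([334.9, 314.7], 0.61), ([312.4, 305.6], 0.59)]
top scraper [([237.8, 252.8], 0.45)]
top collar_ear [([386.7, 193.5], 0.7), ([319.5, 190.0], 0.38)]
top lock_mark [([382.1, 210.1], 0.6)]
top disc_centre [([377.1, 195.6], 0.88)]
t 22.25 shift [193.1, -440.2, 3.1] turn [-0.04, -0.28, -92.74] gap 0.0854 q [-0.33, 0.44, -0.51, 1.87, 0.27, 0.91, 0.44] F [0.5, -0.7, -0.4]
```

View pics/c10.png

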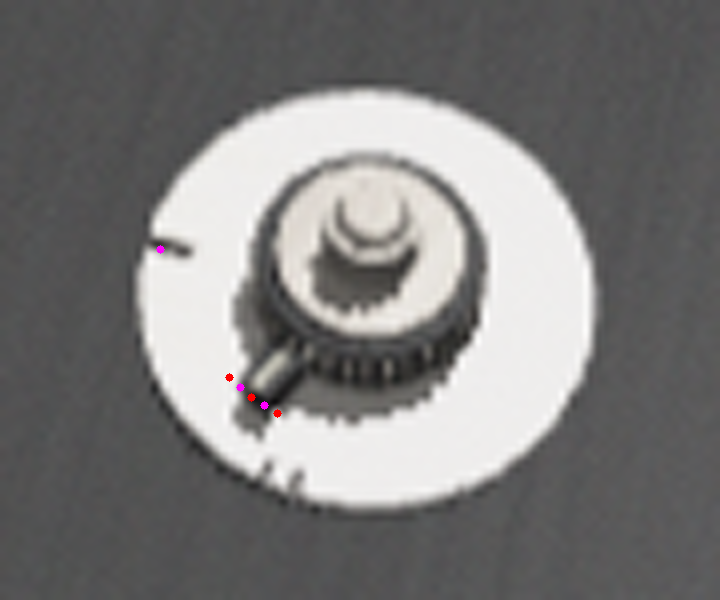

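Emit:
servo_tool(targets=[[[16, -37, 2], [0, 0, -8]], [[32, -74, 4], [0, 0, -16]], [[48, -111, 5], [0, 0, -24]], [[64, -148, 5], [0, 0, -32]], [[80, -183, 5], [0, 0, -40]]])

```text
time: 22.75
position: [0.5124, 0.1126, 0.2823]
tool_rot: [-1.316, -2.849, 0.003]
force: [-0.3, 0.2, 0.1]
finger_gap: 0.0852
grasp_force: 0.0
```

Emit:
servo_tool(targets=[[[16, -37, 0], [0, 0, -8]], [[32, -74, 0], [0, 0, -16]], [[48, -111, 0], [0, 0, -24]], [[64, -148, 0], [0, 0, -32]], [[80, -183, 0], [0, 0, -40]]])

```text
time: 23.25
position: [0.5924, -0.0704, 0.2821]
tool_rot: [-2.211, -2.227, 0.002]
force: [0.6, 0.5, 0.5]
finger_gap: 0.0854
grasp_force: 0.0
```

Emit:
servo_tool(targets=[[[11, -25, 0], [0, 0, -6]], [[22, -50, 0], [0, 0, -12]], [[33, -74, 0], [0, 0, -12.7]], [[33, -74, 0], [0, 0, -12.7]], [[33, -74, 0], [0, 0, -12.7]]])

```text
time: 23.75
position: [0.6249, -0.1427, 0.2817]
tool_rot: [-2.438, -1.975, 0.002]
force: [-0.3, 0.9, -0.0]
finger_gap: 0.0855
grasp_force: 0.0
```

```bash
python3 - <<'E'
from h import *
p,M=tgt([.625,-.143,.228-.054],-12,0); delta(p,M)
E
```

```text
t 23.75 shift [0.1, -0.3, -53.7] turn [-0.15, -0.2, -0.02] gap 0.0855 q [0.15, 0.57, -0.02, 1.57, 0.01, 1.0, -0.09] F [-0.3, 0.9, -0.0]
```

Emit:
servo_tool(targets=[[[0, 0, -18], [0, 0, 0]], [[0, 0, -34], [0, 0, 0]], [[0, 0, -47], [0, 0, 0]], [[0, 0, -53], [0, 0, 0]], [[0, 0, -53], [0, 0, 0]]])

```text
time: 24.25
position: [0.6249, -0.1421, 0.229]
tool_rot: [-2.437, -1.976, 0.001]
force: [-0.5, -0.2, -0.6]
finger_gap: 0.0851
grasp_force: 0.0
```

Emit:
servo_tool(targets=[[[0, 0, 0], [0, 0, 0]], [[0, 0, 0], [0, 0, 0]], [[0, 0, 0], [0, 0, 0]], [[0, 0, 0], [0, 0, 0]], [[0, 0, 0], [0, 0, 0]]], hand=0)

```text
time: 24.75
position: [0.6256, -0.1427, 0.2312]
tool_rot: [-2.44, -1.977, -0.002]
force: [-3.4, 1.1, 9.7]
finger_gap: 0.0581
grasp_force: 62.3
```

Emit:
servo_tool(targets=[[[0, 0, 0], [0, 0, 0]], [[0, 0, 0], [0, 0, 0]], [[0, 0, 0], [0, 0, 0]], [[0, 0, 0], [0, 0, 0]], [[0, 0, 0], [0, 0, 0]]])

```text
time: 25.25
position: [0.6256, -0.1426, 0.2311]
tool_rot: [-2.44, -1.977, -0.002]
force: [-2.2, 0.6, 9.5]
finger_gap: 0.0583
grasp_force: 62.3
```

Emit:
servo_tool(targets=[[[0, 0, 0], [0, 0, -5]], [[0, 0, 0], [0, 0, -11]], [[0, 0, 0], [0, 0, -17]], [[0, 0, 0], [0, 0, -23]], [[0, 0, 0], [0, 0, -29]]])

```text
time: 25.75
position: [0.6245, -0.1422, 0.2311]
tool_rot: [-2.858, -1.296, -0.0]
force: [-14.4, 6.3, 19.1]
finger_gap: 0.0579
grasp_force: 63.4
```

Emit:
servo_tool(targets=[[[0, 0, 0], [0, 0, -6]], [[0, 0, 0], [0, 0, -12]], [[0, 0, 0], [0, 0, -18]], [[0, 0, 0], [0, 0, -24]], [[0, 0, 0], [0, 0, -29]]])

```text
time: 26.25
position: [0.6237, -0.1412, 0.231]
tool_rot: [-3.089, -0.54, 0.002]
force: [-22.6, 12.7, 25.8]
finger_gap: 0.0584
grasp_force: 64.3
```

Emit:
servo_tool(targets=[[[0, 0, 0], [0, 0, -3]], [[0, 0, 0], [0, 0, -5]], [[0, 0, 0], [0, 0, -6]], [[0, 0, 0], [0, 0, -6]], [[0, 0, 0], [0, 0, -6]]])

```text
time: 26.75
position: [0.6237, -0.1409, 0.231]
tool_rot: [-3.112, -0.384, 0.002]
force: [-23.7, 13.2, 27.5]
finger_gap: 0.0581
grasp_force: 63.4
```

```bash
python3 - <<'E'
from h import *
p,M=tgt([.625,-.143,.228-.054],-76,0); delta(p,M); s=bot.sense(); print(s["torque"])
for n in("scene","top"):
    im=save(n,n+"11.png"); print([(np.round(r["point"]*S,1).tolist(),round(r["conf"],2)) for r in bot.mark_of(n,"collar_ear")][:2])
E
```

```text
t 26.75 shift [1.3, -2.1, -3.0] turn [-0.33, -0.13, -0.07] gap 0.0581 q [-0.04, 0.64, 0.27, 1.63, -0.21, 0.9, -1.02] F [-23.7, 13.2, 27.5]
[ 2.28701984  4.72581576 -0.10147363]
[([311.4, 300.0], 0.8)]
[]
```

Emit:
servo_tool(targets=[[[0, 0, 0], [0, 0, 0]], [[0, 0, 0], [0, 0, 0]], [[0, 0, 0], [0, 0, 0]], [[0, 0, 0], [0, 0, 0]], [[0, 0, 0], [0, 0, 0]]], hand=1)

```text
time: 27.45
position: [0.6252, -0.1427, 0.2297]
tool_rot: [-3.116, -0.383, -0.002]
force: [-0.2, -0.1, 0.0]
finger_gap: 0.0855
grasp_force: 0.0
```

Emit:
servo_tool(targets=[[[0, 0, 15], [0, 0, 0]], [[0, 0, 40], [0, 0, 0]], [[0, 0, 70], [0, 0, 0]], [[-20, 35, 85], [0, 0, 0]], [[-40, 80, 85], [0, 0, 0]]])

```text
time: 27.95
position: [0.5853, -0.0639, 0.3178]
tool_rot: [-3.118, -0.377, -0.009]
force: [1.2, 1.2, -0.4]
finger_gap: 0.0852
grasp_force: 0.0
```

Emit:
servo_tool(targets=[[[-20, 45, 0], [0, 0, 0]], [[-40, 90, 0], [0, 0, 0]], [[-60, 135, 0], [0, 0, 0]], [[-60, 180, 0], [0, 0, 0]], [[-60, 180, 0], [0, 0, 0]]])

```text
time: 28.45
position: [0.5244, 0.1235, 0.3157]
tool_rot: [-3.112, -0.395, -0.004]
force: [-0.3, -0.8, 0.6]
finger_gap: 0.0853
grasp_force: 0.0
```

```bash
python3 - <<'E'
from h import *
for n in("scene","top"):
    im=save(n,n+"12.png"); print([(np.round(r["point"]*S,1).tolist(),round(r["conf"],2)) for r in bot.mark_of(n,"collar_ear")][:2],[(np.round(r["point"]*S,1).tolist(),round(r["conf"],2)) for r in bot.mark_of(n,"lock_mark")][:2])
# darkness vs angle at ear annulus (r 34..44, z .168) and mark annulus (r 47..57, z .154), before/after
for f,n in(("scene9","scene"),("scene12","scene"),("top9","top"),("top12","top")):
    g=cv2.GaussianBlur(cv2.imread('pics/%s.png'%f,0),(0,0),.6).astype(np.float32)
    off={"scene":[1.5,-.25],"top":[0,0]}[n]
    for nm,r,z in(("ear168",(.034,.043),.168),("mark154",(.048,.057),.154)):
        A=np.arange(-200,-80,4); c=np.array([.625,-.143])
        v=[]
        for a in np.radians(A):
            P=w2px(n,[[c[0]+q*np.cos(a),c[1]+q*np.sin(a),z] for q in np.linspace(*r,6)])+off
            v.append(cv2.remap(g,P[:,0].astype(np.float32)[None],P[:,1].astype(np.float32)[None],1).mean())
        print(f,nm,[int(x) for x in v])
print(list(A)); 
for x in("top","scene"): chips(x)
E
```

```text
[([313.3, 303.2], 0.64)] [([313.8, 304.0], 0.64)]
[([376.6, 209.4], 0.63)] [([381.4, 215.2], 0.65)]
scene9 ear168 [232, 234, 235, 235, 235, 235, 236, 236, 236, 235, 234, 234, 236, 235, 229, 218, 204, 191, 183, 180, 172, 157, 133, 125, 148, 95, 53, 77, 114, 118]
scene9 mark154 [231, 230, 231, 231, 232, 231, 232, 229, 169, 151, 225, 232, 231, 231, 231, 231, 231, 232, 233, 232, 230, 231, 228, 216, 200, 204, 214, 204, 211, 199]
scene12 ear168 [235, 236, 236, 237, 237, 234, 212, 169, 167, 124, 66, 45, 72, 111, 159, 197, 203, 194, 182, 172, 168, 154, 143, 132, 126, 123, 127, 123, 123, 127]
scene12 mark154 [233, 232, 232, 233, 232, 227, 230, 223, 164, 150, 222, 231, 233, 232, 233, 233, 233, 234, 235, 234, 232, 232, 231, 230, 231, 231, 229, 207, 213, 202]
top9 ear168 [186, 185, 184, 183, 182, 183, 183, 182, 178, 180, 181, 182, 181, 179, 179, 179, 179, 177, 174, 175, 176, 167, 139, 111, 114, 121, 127, 148, 166, 173]
top9 mark154 [170, 167, 173, 174, 169, 168, 170, 165, 122, 122, 163, 168, 166, 167, 170, 169, 166, 167, 170, 167, 167, 170, 171, 170, 163, 162, 166, 163, 157, 164]
top12 ear168 [1
[... 843 characters left out ...]
76.0), 160) pan (np.float64(74.0), 159)
top green [342.8, 239.5] 55 disc(ang,r) (np.float64(130.0), 164) pan (np.float64(130.0), 161)
top amber [322.8, 177.2] 54 disc(ang,r) (np.float64(57.0), 166) pan (np.float64(55.0), 168)
top amber [335.9, 227.0] 58 disc(ang,r) (np.float64(115.0), 151) pan (np.float64(115.0), 148)
scene green [302.0, 261.0] 69 disc(ang,r) (np.float64(134.0), 136) pan (np.float64(129.0), 166)
scene green [369.7, 263.9] 48 disc(ang,r) (np.float64(70.0), 136) pan (np.float64(74.0), 167)
scene amber [390.3, 276.8] 106 disc(ang,r) (np.float64(48.0), 144) pan (np.float64(55.0), 170)
scene amber [403.9, 387.0] 26 disc(ang,r) (np.float64(-36.0), 200) pan (np.float64(-31.0), 194)
```

```bash
python3 - <<'E'
from h import *
from scipy.optimize import minimize
c0=np.array([.625,-.143]); t=np.radians(np.arange(0,360,3))
def samp(g,P): P=P.astype(np.float32); return cv2.remap(g,P[None,:,0],P[None,:,1],cv2.INTER_CUBIC)[0]
def ring(n,c,r,a,z): return w2px(n,np.c_[c[0]+r*np.cos(a),c[1]+r*np.sin(a),np.full(len(a),z)])
for n in("scene","top"):
  for k in("9","12"):
    g=cv2.imread('pics/%s%s.png'%(n,k),0).astype(np.float32)
    f=lambda c:-(np.median(samp(g,ring(n,c,.0565,t,.154))-samp(g,ring(n,c,.0595,t,.154)))+np.mean(samp(g,ring(n,c,.056,t,.154))-samp(g,ring(n,c,.060,t,.154))))
    G=[(f(c0+[i*5e-4,j*5e-4]),i,j) for i in range(-8,9) for j in range(-8,9)]; b=min(G); c=c0+np.array(b[1:])*5e-4
    A=np.arange(-185,-80,1.); a=np.radians(A)
    ear=np.mean([samp(g,ring(n,c,r,a,.168)) for r in(.036,.038,.040,.042)],0)
    mk=np.mean([samp(g,ring(n,c,r,a,.154)) for r in(.049,.051,.053)],0)
    s=(A<-155)&(A>-177) ; w=np.clip(np.median(mk[s])-mk,0,None)*s
    print(n,k,"centre",c,"mark ang",(w*A).sum()/w.sum())
    lo=0 if k=="12" else 60
    print([(int(x),int(v)) for x,v in zip(A[lo:lo+42],ear[lo:lo+42])])
E
```

```text
scene 9 centre [ 0.6265 -0.1415] mark ang -165.91724438133107
[(-125, 205), (-124, 208), (-123, 209), (-122, 208), (-121, 205), (-120, 202), (-119, 196), (-118, 187), (-117, 178), (-116, 174), (-115, 175), (-114, 177), (-113, 174), (-112, 165), (-111, 150), (-110, 128), (-109, 104), (-108, 94), (-107, 107), (-106, 135), (-105, 166), (-104, 185), (-103, 185), (-102, 167), (-101, 139), (-100, 111), (-99, 92), (-98, 77), (-97, 63), (-96, 48), (-95, 35), (-94, 30), (-93, 38), (-92, 55), (-91, 75), (-90, 92), (-89, 105), (-88, 114), (-87, 121), (-86, 123), (-85, 122), (-84, 118)]
scene 12 centre [ 0.6265 -0.141 ] mark ang -165.32645958218444
[(-185, 239), (-184, 239), (-183, 238), (-182, 238), (-181, 238), (-180, 239), (-179, 240), (-178, 240), (-177, 237), (-176, 228), (-175, 212), (-174, 190), (-173, 165), (-172, 147), (-171, 145), (-170, 154), (-169, 169), (-168, 183), (-167, 187), (-166, 180), (-165, 161), (-164, 134), (-163, 105), (-162, 83), (-161, 67), (-160, 55), (-159, 47), (-158, 40), (-157, 32), (-156, 28), (-155, 30), (-154, 38), (-153, 51), (-152, 66), (-151, 82), (-150, 94), (-149, 100), (-148, 107), (-147, 119), (-146, 125), (-145, 135), (-144, 153)]Traceback (most recent call last):
  File "<stdin>", line 10, in <module>
  File "<stdin>", line 9, in <lambda>
  File "<stdin>", line 5, in ring
  File "h.py", line 13, in w2px
    K,d,o,r=cam(n); rv=cv2.Rodrigues(r.T)[0]
            ~~~^^^
  File "h.py", line 5, in cam
    c=bot.camera_info(n); K=np.array(c["intrinsics"]);d=np.array(c["dist"]);o=np.array(c["origin"]);r=np.array(c["orientation"])
ValueError: time passes only in moves, steps and waits
```

```bash
python3 - <<'E'
from h import *
print(px2w("scene",[[346.2,182]],.006), px2w("top",[[237.8,252.8]],.006))
print(bot.job_done())
E
```

```text
[[0.43874132 0.29972047 0.006     ]] [[0.45336855 0.28354499 0.006     ]]
the job is handed in; nothing more can be done
None
```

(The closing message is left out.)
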